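# Load the inspection turntable without spinning it

### The arm

A 6-joint arm with a two-finger parallel gripper is mounted at the origin on the work surface. World frame = base frame: x ahead of the robot, y to its left, z up, the work surface at z = 0. Lengths are in m, angles in rad, forces in N, time in s.
With the tool pointing down it reaches from about 0.375 to 0.9 m from the base axis. Payload 3.1 kg.
Tool frame: the origin (TCP) lies between the finger pads; the fingertips stand 8 mm ahead of it and the grasp point (between the pads) lies 11 mm behind it; z points along the fingers, y is the line along which they close (so a half turn about z gives the same grasp; the last joint's range is limited). The gripper opens to 85 mm and grips with 20 to 120 N. Pads are 22 mm wide; open, the fingers measure 114 mm over their backs; the gripper's body (76 mm by 85 mm) begins 54 mm behind the grasp point. The pads swing forward as they close: fully open they stand 13 mm farther back than shut.
Start: joints at [-1.365, 0.527, 1.433, -0, 1.181, -0.178], TCP at [0.235, -0.579, 0.239] pointing down, gripper open.
Joint ranges: [-3.08, 3.08], [-0.75, 2.2], [0.22, 2.44], [-1.43, 4.57], [0, 2.65], [-2.85, 2.85]. Speed limits (rad/s): [2.79, 2.79, 3.14, 3.14, 3.14, 3.14].

### API

Orientations are given as a unit quaternion [x, y, z, w].
In Python, from station import readout, cams, sign_off gives the robot as it stands.
- The arm moves only by the tool send_rows, never from a script. Its argument "commands" is text: rows parted by semicolons, each of 5 numbers parted by spaces: the finger opening in mm, from 0 to 85.4, then the shift along the tool's x, y, z each as a share of 0.02 m, from -1 to 1, then the turn about the tool's z as a share of 4 degrees, from -1 to 1. In form: grip dx dy dz spin; .... A call has 1 to 20 rows; each row shifts and turns the commanded pose from where the row before left it, along the tool's axes as they then stand; what a row does not reach is not made up. A row lasts 1/12 s, in which the tool goes at most 41.7 mm and 7.16 degrees, less where a joint would pass 70% of its speed; a pose out of reach is approached as far as the arm can. A call with a number of a shift or a turn outside -1 to 1 is refused whole. A call with a gripper value outside its range is refused whole. The fingers move at their own pace and stop on an object; "grip_force" is the grip in N (left out, the last holds). Time passes only in rows, so rows that do not move let the fingers close. It gives the time, the measured TCP pose, the force, the opening and the grip force at its end, in the units of the state.
- readout.sense(): the state, without advancing time (a new reading comes with each control period).
- cams.snapshot(name): name is "scene" or "top" or "wrist"; returns a dict with "pixels" (420x560x3 uint8, red, green, blue), "intrinsics" (3x3 intrinsics, pixels), "eye" and "rotation" of the camera in the world. Camera axes: x right, y down, z forward; pixel columns grow to the right and rows downward; lengths in m; the calibration is good to about 2 mm. A picture is of the moment at which its call begins. There is no depth.
- sign_off(): hands the job in; it is judged then, once.
The state is a dict: "t": time; "q": joint angles; "qd": joint speeds; "tau": joint torques, N m; "tcp_pos": TCP position; "tool_rot": TCP orientation; "force": force on the tool from outside, world axes, zero at the start; "ft_torque": the same for the moment, N m; "finger_gap": opening from 0.0 (shut) to 1.0 (fully open); "gripper_force": force on a finger pad.
Only numpy, scipy, OpenCV 4.12 (cv2) and the standard library are available. Lean on these libraries where they do the work, as an engineer would, in place of code of your own. Each camera call takes 0.05 s, during which the arm holds its last target. There are 200 camera calls.

### The job

Swing the toggle clamp back off the pipe tee while the tee is still in its check nest, then set the tee and the ball valve gently on their own painted outlines on the free-turning disc: the tee upright with its branch over the painted ring, its run along its outline, and the valve lever up, along its outline, with the lever on the side of the short painted bar, pointing to the rim. Do not let the disc turn: its index line must stay at the pointer. Leave the clamp swung back and every other fitting on the bench and the disc where it stands.

Things in the scene. Friction and masses are not known exactly. Their poses are not given: they have to be found in the camera images.
- tee_centre (a point): Cast brass pipe tee, about 0.5 kg, branch up, 87 mm high; point on the branch axis, 43.5 mm over its underside. Run along its x: 110 mm long, 40 mm round, 48 mm end collars 20 mm long, flat foot 22 mm wide. Branch 38 mm round. Starts in the nest, underside 8 mm over the table, between rails up to 22 mm over the table, 3 mm play; lifts straight out once the clamp is back.
- tee_top (a point): Point on the tee's branch axis 76 mm over its underside (32.5 mm over tee_centre), middle of the hexagon that ends the branch (the grasp): 44 mm across flats, which face the tee's +y and -y, 22 mm high.
- nest_middle (a point): Middle of the nest's aluminium plate top, under the tee, 8 mm over the table. Plate 90 mm wide (y), reaching 155 mm to -x (under the clamp) and 70 mm to +x.
- valve_centre (a point): Brass ball valve, about 0.4 kg, lying lever up on the table, any yaw; 104 mm long along its x, 34 mm high; point at its centre, 17 mm over its underside. Mid-block 36 mm long with flat faces 44 mm apart across y (the grasp); end hexagons 39 mm wide. Flat steel lever above, 16 mm wide, 47 to 51 mm over the underside, from 10 mm behind the centre to 70 mm ahead (+x); stem head to 56 mm.
- valve_lever (a point): Point on the valve's lever, 67 mm ahead (+x) of valve_centre and 32 mm above it.
- tee_place (a point): Centre of the tee's outline (white rectangle 118 by 56 mm with a 44 mm ring in its middle) on the disc's top, 35 mm over the table, 95 mm from the disc's centre. Axes are the disc's: the outline's long side, and so the tee's run, lies along y, either way round; +x points to the rim and pointer.
- valve_place (a point): Centre of the valve's outline (white rectangle 108 by 50 mm, a short bar beyond its rim end) on the disc's top, 35 mm over the table, 85 mm from the disc's centre, opposite the tee's outline. Axes are the disc's: the long side lies along x; the rim, and so the valve's lever, is to -x.
- disc_centre (a point): Centre of the disc's top face: grey disc of 330 mm diameter, 13 mm thick, top 35 mm above the table, on a fixed base that stands anywhere and at any yaw. At disc +x a fixed pointer block, as high as the disc's top, stands 173 to 187 mm from the centre.
- disc (a joint): Turn of the disc about the vertical (rad, counter-clockwise from above): 0 at the start, when the index line meets the pointer. It runs freely on a bearing: a push of about 0.1 N at the rim turns it.
- clamp (a joint): Swing of the toggle clamp (rad): 0 = closed, arm level over the tee's run end, handle upright; 1.75 = fully back (stop), arm upright, handle lying away from the tee. Near 0.6 to 0.8 it passes over centre and falls the rest of the way by its weight; under 5 N near the handle's top moves it.
- clamp_handle (a point): Point on the clamp handle's axis, 85 mm above the hinge when closed (137 mm above the table). The handle is a 20 mm round black grip from 50 mm to 105 mm above the hinge. Axes turn with the clamp; closed, +x points from the clamp to the tee (nest's x).
- clamp_hinge (a point): Middle of the clamp's hinge, 52 mm over the table, fixed; axes are the nest's: +x points to the tee (115 mm away), hinge line along y. To open, the handle's top swings to -x and down. Closed arm: 16 mm wide, reaches 78 mm along +x, its rubber foot 1.5 mm over the tee's end collar. Clamp cheeks 34 mm wide, 64 mm high.
- reducer_centre (a point): Brass cone reducer standing on the table, 68 mm foot diameter, 44 mm top diameter, 64 mm high; point half-way up. Bystander.
- elbow_centre (a point): Brass 90-degree elbow lying flat on the table, legs 40 mm along its +x and +y, 44 mm hexagon ends, 38 mm high; point 12 mm along x and y from its corner, half-way up. Bystander.
- flange_centre (a point): Steel flange standing on the disc, 72 mm diameter foot, 44 mm hub, 44 mm high; point half-way up. Bystander.
- coupling_centre (a point): Hexagon brass coupling standing on the disc, 50 mm across flats, 45 mm high; point half-way up. Bystander.
- nipple_centre (a point): Short brass pipe nipple standing on the table beyond the nest, 40 mm diameter, 60 mm high; point half-way up. Bystander.
Not all that is in view belongs to the job. Leave any pink look-alike of the part that bears valve_centre alone.

How it is judged:
On the way:
1. the clamp is swung back while the tee is still in its nest (value of joint clamp above 1.4 rad and distance of tee_centre from where it was at the start of the episode below 0.012 m), for 0.2 s.
At the end, for the whole second after the job is handed in: Tee upright and valve lever up on the disc, each within 12 mm and 8 degrees of its outline, the valve's lever towards the rim; disc at rest within 5 degrees of the pointer; clamp swung back (horizontal distance between tee_centre and tee_place below 0.012 m and angle between the x axis of tee_centre and the y axis of tee_place, either way round below 0.14 rad and angle between each of tee_centre, valve_centre's own z axis and vertical below 0.08 rad and z of tee_centre in the frame of tee_place between 0.0405 and 0.0475 m and horizontal distance between valve_centre and valve_place below 0.012 m and angle between the x axis of valve_centre and the x axis of valve_place, either way round below 0.14 rad and x of valve_lever in the frame of valve_place below -0.045 m and z of valve_centre in the frame of valve_place between 0.014 and 0.021 m and value of joint disc between -0.09 and 0.09 rad and velocity of joint disc between -0.03 and 0.03 rad/s and value of joint clamp above 1.4 rad); the robot touches nothing.
It fails at once if the disc is turned more than 8 degrees from the pointer (value of joint disc above 0.14 rad or value of joint disc below -0.14 rad).
It fails at once if a bystander is moved by more than 25 mm (distance of any of reducer_centre, elbow_centre, flange_centre, coupling_centre, nipple_centre from where it was at the start of the episode above 0.025 m).
It fails at once if the tee is dropped or slammed on the disc (over 70 N) (contact force between tee and disc above 70 N).
It fails at once if the valve is dropped or slammed on the disc (over 70 N) (contact force between valve and disc above 70 N).
It also fails if it takes over 66 s, if anything falls off the work surface, if the arm or the gripper's body presses on something with over 40 N, if the wrist force passes 120 N, or if a joint passes its speed limit or range.

## Working session

There is one attempt and no reset: what is moved stays moved. The work goes in short steps, Python scripts to look and compute and a tool call to move; the robot and the scene stay as the last step left them, time stands still between calls to the robot, and variables do not carry over. Pictures are saved under pics/ and viewed, at most 12 in all, crops included, and the job is handed in when it is done.

Besides the shell and the picture viewer there is one more tool, called after "Request:" by a JSON object that holds its "fn" and its "kwargs", one argument or row to a line. send_rows: Moves the arm, as the interface text tells. Its arguments: {"type":"object","properties":{"commands":{"type":"string"},"grip_force":{"type":"number"}},"required":["commands"]}

```bash
mkdir -p pics
cat > h.py <<'E'
import sys; sys.path.insert(0,'.')
import numpy as np, cv2
from station import readout, cams, sign_off
def snap(n,f=None):
    s=cams.snapshot(n); 
    if f: cv2.imwrite('pics/'+f, np.asarray(s['pixels'])[:,:,::-1])
    return s
def ray(s,u,v):
    K=np.array(s['intrinsics']);R=np.array(s['rotation'])
    d=R@np.linalg.solve(K,np.array([u,v,1.]));return np.array(s['eye']),d
def plane(s,u,v,z):
    e,d=ray(s,u,v);return e+d*(z-e[2])/d[2]
def proj(s,p):
    K=np.array(s['intrinsics']);R=np.array(s['rotation'])
    c=K@(R.T@(np.array(p)-np.array(s['eye'])));return c[:2]/c[2]
E
python3 - <<'E'
from h import *
import pickle
for n in('top','scene'):
    s=snap(n,n+'1.png');pickle.dump(s,open(n+'1.pkl','wb'));print(n,s['eye'],np.round(s['rotation'],3).tolist(),np.round(s['intrinsics'],1).tolist())
print(readout.sense())
E
```

```text
top [ 0.29464576 -0.04650506  1.55455399] [-0.698, 0.713, -0.046, 0.051] [[501.7, 0.0, 283.3], [0.0, 501.7, 211.6], [0.0, 0.0, 1.0]]
scene [ 1.40239283 -0.01982995  0.97885999] [0.646, 0.657, -0.285, -0.264] [[507.0, 0.0, 283.7], [0.0, 507.0, 216.2], [0.0, 0.0, 1.0]]
{'t': 0.1, 'q': array([-1.36449320e+00,  5.28388850e-01,  1.43376751e+00,  1.31520837e-05,
        1.18139108e+00, -1.78503130e-01]), 'qd': array([-1.37384884e-03, -1.68368824e-03, -3.73227115e-03, -2.83181177e-04,
        9.69589697e-04, -3.24373749e-05]), 'tau': array([ 8.97617997e-05, -4.43306136e+01, -1.78586161e+01, -2.33628034e-04,
        3.89330715e-03, -2.84380455e-06]), 'tcp_pos': array([ 0.23451176, -0.57866512,  0.23842395]), 'tool_rot': array([ 9.81547558e-01,  1.91215681e-01, -7.50466993e-06, -9.77386179e-04]), 'force': array([ 0.33669523,  0.57525253, -0.21682443]), 'ft_torque': array([ 0.01306354,  0.01085121, -0.00811945]), 'gripper_force': 0.0, 'finger_gap': 1.00038700380018}
```

```bash
ls -la .
```

```text
total 1400
drwxr-xr-x  3 agent agent   4096 Dec  3 23:36 .
drwxr-xr-x 23 root  root    4096 Dec  3 23:36 ..
-rw-r--r--  1 agent agent    586 Dec  3 23:36 h.py
drwxr-xr-x  2 agent agent   4096 Dec  3 23:36 pics
-rw-r--r--  1 agent agent 706065 Dec  3 23:36 scene1.pkl
-rw-r--r--  1 agent agent 706065 Dec  3 23:36 top1.pkl
```

```bash
sed -i "s/R=np.array(s\['rotation'\])/R=Rot.from_quat(s['rotation']).as_matrix()/; s/^import numpy as np, cv2/import numpy as np, cv2\nfrom scipy.spatial.transform import Rotation as Rot/" h.py
python3 - <<'E'
from h import *
im=cv2.imread('pics/top1.png');cv2.imwrite('pics/top1b.png',cv2.resize(im,(800,600),interpolation=cv2.INTER_CUBIC))
E
```

```text
(no output)
```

View pics/top1b.png

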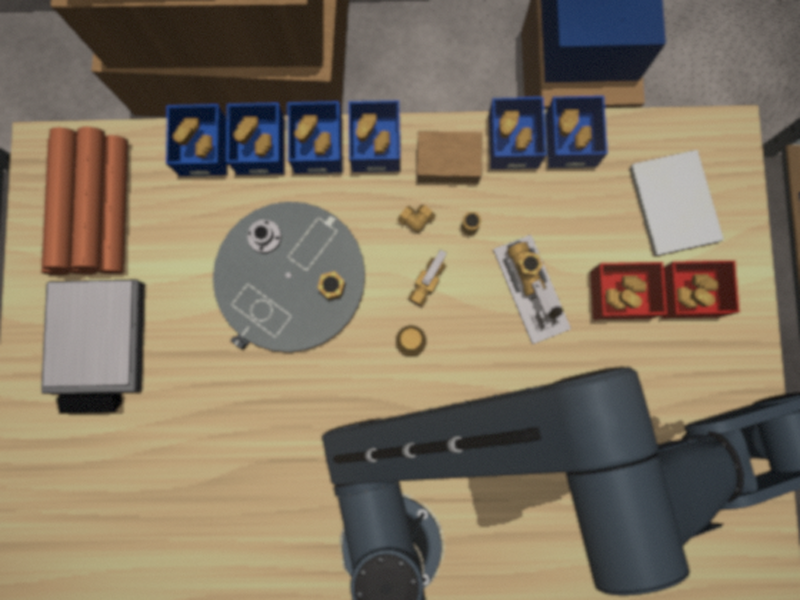

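View pics/scene1.png

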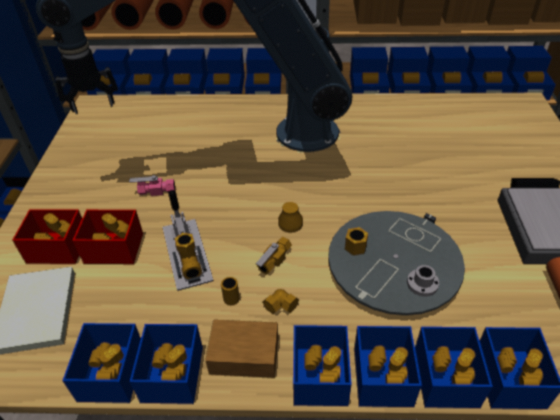

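Run:
```python
from h import *
im=cv2.imread('pics/top1.png')
cv2.imwrite('pics/crop1.png',cv2.resize(im[155:245,280:405],(750,540),interpolation=cv2.INTER_CUBIC))
import pickle
s=pickle.load(open('top1.pkl','rb'))
hsv=cv2.cvtColor(im,cv2.COLOR_BGR2HSV)
reg=np.zeros(im.shape[:2],np.uint8);reg[135:255,140:265]=1
m=((hsv[...,1]<70)&(hsv[...,2]>60)&(hsv[...,2]<150)).astype(np.uint8)*reg
c=max(cv2.findContours(m,cv2.RETR_EXTERNAL,cv2.CHAIN_APPROX_NONE)[0],key=cv2.contourArea)
P=np.array([plane(s,*p,0.035)[:2] for p in c[:,0]])
def fit(P):
    A=np.c_[2*P,np.ones(len(P))];x=np.linalg.lstsq(A,(P**2).sum(1),rcond=None)[0];return x[:2],np.sqrt(x[2]+x[:2]@x[:2])
for i in range(4):
    o,r=fit(P);P=P[abs(np.hypot(*(P-o).T)-r)<0.004]
print('disc',o,r,len(P))
# rectify the disc top to metric picture 0.5mm... 
N=600;sc=0.36/N
g=np.array([[o[0]+dx,o[1]+dy] for dx,dy in((-.18,-.18),(.18,-.18),(.18,.18),(-.18,.18))])
src=np.float32([proj(s,[*p,0.035]) for p in g]);dst=np.float32([[0,0],[N,0],[N,N],[0,N]])
H=cv2.getPerspectiveTransform(src,dst)
cv2.imwrite('pics/disc.png',cv2.warpPerspective(im,H,(N,N),flags=cv2.INTER_CUBIC))
w=((hsv[...,1]<60)&(hsv[...,2]>135)).astype(np.uint8)*reg
n,l,st,ce=cv2.connectedComponentsWithStats(w,connectivity=8)
for i in range(1,n):
    if st[i,4]>3:print(st[i],ce[i],plane(s,*ce[i],.035)[:2]-o)
```

```text
disc [0.5693706 0.2109533] 0.16319578170005206 273
[198 141  11   1  11] [203. 141.] [ 0.16418491 -0.00327085]
[191 142   4   1   4] [192.5 142. ] [0.16172174 0.02955056]
[223 145   4   2   4] [224.5 145.5] [ 0.14819339 -0.07040377]
[213 149  24  16  85] [226.91764706 155.34117647] [ 0.1165497  -0.07778509]
[173 154  23  21 189] [182.97354497 162.16402116] [0.09791693 0.05889784]
[230 160   6   9  19] [232.89473684 164.05263158] [ 0.08841792 -0.09619259]
[153 167   5   8   8] [154.625 170.5  ] [0.07344473 0.14671797]
[184 167  11   9  48] [189.4375     171.47916667] [0.06792196 0.03864494]
[210 166   3   3   6] [210.83333333 167.        ] [ 0.08061313 -0.02769747]
[202 170   8  14  29] [205.17241379 176.5862069 ] [ 0.0507032 -0.0101544]
[217 170  13  16  30] [222.7 177.6] [ 0.04629755 -0.06437853]
[250 170   5  15  16] [252.4375 177.    ] [ 0.04613485 -0.15632221]
[148 176   5  27  31] [149.5483871  188.38709677] [0.01742145 0.16157937]
[208 184   8   6  16] [211.6875 186.625 ] [ 0.01869515 -0.03028725]
[255 187   1  10  10] [255.  191.5] [ 0.00048805 -0.16365533]
[200 191   4   3  11] [201.36363636 192.09090909] [0.00228918 0.00154537]
[170 199   9   4  17] [173.64705882 200.58823529] [-0.02234032  0.08676455]
[180 203   3   3   6] [181.         204.16666667] [-0.03396402  0.06405326]
[150 204   3  10  10] [150.7 208.5] [-0.04538004  0.15703108]
[166 204   3   4   5] [167.2 205.4] [-0.0368671   0.10644162]
[162 206  42  30 223] [184.47085202 219.42152466] [-0.08138285  0.05307807]
[169 229   5   6  16] [171.25   231.3125] [-0.117024    0.09318262]
[164 240   2   2   4] [164.5 240.5] [-0.14463742  0.11345002]
```

View pics/crop1.png

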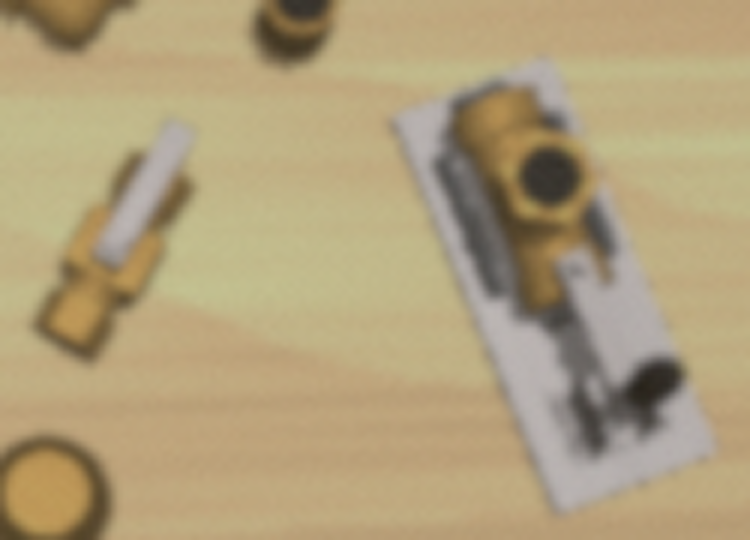

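View pics/disc.png

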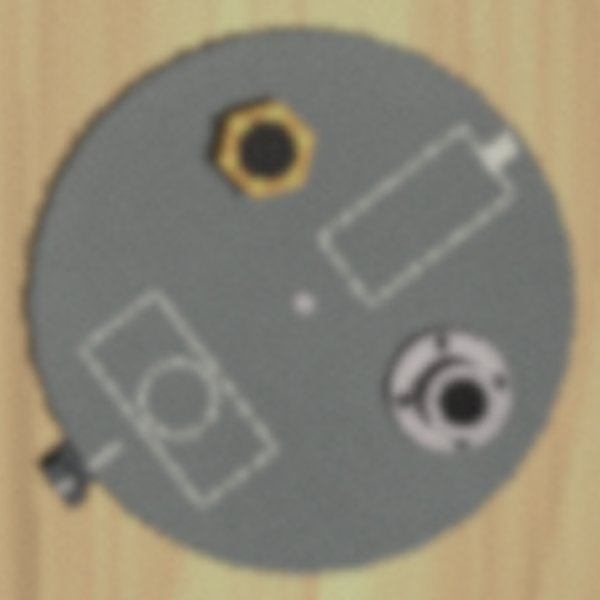

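Top crop: the brass valve sits at about (115,240) with its lever towards (180,128). The tee's hexagon is at (550,176), and the clamp arm and handle run to (655,380). Candidates (native px): the brass valve at top (299,194) / scene (275,256), the pink look-alike at scene (155,186), and the tee at top (371,184). I choose the brass valve. The disc picture gives tee_place ≈ (0.497,0.270), valve_place ≈ (0.639,0.160) and disc +x ≈ 142.3°. The two are 180 mm apart, as they should be.

Run:
```python
from h import *
import pickle
s=pickle.load(open('top1.pkl','rb'))
c=lambda u,v:((u+.5)/6-.5+280,(v+.5)/6-.5+155)
P=[plane(s,*c(*p),.008)[:2] for p in((393,118),(545,60),(718,455),(560,512))]
A,B,C,D=P;print('plate',np.round(P,4).tolist(),[np.hypot(*(a-b)) for a,b in((A,B),(B,C),(C,D),(D,A))])
f=(A+B)/2;b=(C+D)/2;d=(f-b)/np.hypot(*(f-b));print('yaw',np.degrees(np.arctan2(d[1],d[0])))
n=(f-d*.07+b+d*.155)/2;print('nest',n,'hex',plane(s,*c(550,176),.095))
h=n-.115*d;print('hinge',h,'handle top img',plane(s,*c(658,380),.15), 'proj hinge@.147',proj(s,[*h,.147]),c(658,380))
l1=plane(s,*c(180,125),.051);l0=plane(s,*c(108,258),.051);v=l1-l0
print('lever',l0,l1,np.hypot(*v[:2]),np.degrees(np.arctan2(v[1],v[0])),'centre', l0[:2]+v[:2]*10/80)
e0=plane(s,*c(68,335),.017);e1=plane(s,*c(158,180),.017);print('valve body ends',e0,e1)
# scene check
t=pickle.load(open('scene1.pkl','rb'));print('scene hex',proj(t,[*n,.095]),'handle',proj(t,[*h,.157]),'lever tip',proj(t,l1))
w=cams.snapshot('wrist');cv2.imwrite('pics/w0.png',w['pixels'][:,:,::-1]);print('wrist',w['eye'],Rot.from_quat(w['rotation']).as_matrix().round(2).tolist())
```

```text
plate [[0.6235, -0.2348], [0.6528, -0.3157], [0.4428, -0.3954], [0.4152, -0.3128]] [np.float64(0.08596415474389087), np.float64(0.22457371700368628), np.float64(0.08708182780763718), np.float64(0.22247249807073854)]
yaw 20.653966490782317
nest [ 0.57332642 -0.29967062] hex [ 0.57415492 -0.30037888  0.095     ]
hinge [ 0.46571773 -0.34023378] handle top img [ 0.46513867 -0.33707776  0.15      ] proj hinge@.147 [390.14517005 217.82185752] (389.25, 217.91666666666666)
lever [ 0.54534945 -0.08280233  0.051     ] [ 0.61315792 -0.12113019  0.051     ] 0.0778910392630296 -29.476747366987816 centre [ 0.55382551 -0.08759331]
valve body ends [ 0.51123057 -0.06201257  0.017     ] [ 0.59149519 -0.11058834  0.017     ]
scene hex [184.08304436 237.71379816] handle [171.04749153 188.7457366 ] lever tip [258.16822112 262.70489908]
wrist [ 0.30372064 -0.55093948  0.37240406] [[0.38, -0.89, -0.27], [-0.93, -0.36, -0.11], [-0.0, 0.29, -0.96]]
```

Request:
{"fn": "send_rows", "kwargs": {
  "commands": "0 0.97 -0.373 0 0.26;0 0.97 -0.373 0 0;0 0.97 -0.373 0 0;0 0.97 -0.373 0 0;0 0.97 -0.373 0 0;0 0.97 -0.373 0 0;0 0.97 -0.373 0 0;0 0.97 -0.373 0 0;0 0.97 -0.373 0 0;0 0.97 -0.373 0 0;0 0.97 -0.373 0 0;0 0.97 -0.373 0 0;0 0.97 -0.373 0 0;0 0.97 -0.373 0 0;0 0.97 -0.373 0 0;0 0.97 -0.373 0 0;0 0.97 -0.373 0 0;0 0.97 -0.373 0 0;0 0 0 0 0",
  "grip_force": 60
}}

```text
t: 1.73
tcp_pos: [0.5144, -0.3256, 0.239]
tool_rot: [0.983, 0.184, 0.001, -0.001]
force: [-0.5, -0.7, -0.0]
finger_gap: 0.001
gripper_force: 0.0
```

Run:
```python
from h import *
import pickle
s=snap('wrist','w1.png');pickle.dump(s,open('w1.pkl','wb'))
for p in([.574,-.3,.095],[.466,-.339,.157],[.466,-.339,.102],[.508,-.323,.12]):print(proj(s,p))
```

```text
[280.5303605  116.03489095]
[276.27081503 287.54456741]
[277.60430965 254.69480472]
[277.2873497  210.98820238]
```

View pics/w1.png

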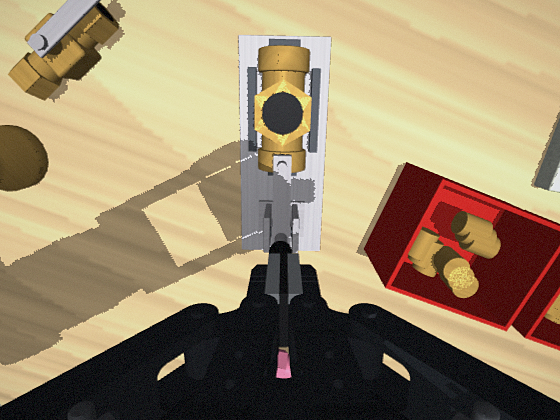

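Request:
{"fn": "send_rows", "kwargs": {
  "commands": "0 0 0 0.8 0;0 0 0 0.8 0;0 0 0 0.8 0;0 0 0 0.8 0;0 0 0 0.8 0;0 0 0 0.8 0;0 0 0 0.75 0;0 -0.5 0 0 0;0 -0.5 0 0 0;0 -0.5 0 0 0;0 -0.5 0 0 0;0 -0.5 0 0 0;0 -0.5 0 0 0;0 -0.5 0 0.1 0;0 -0.5 0 0.15 0;0 -0.5 0 0.15 0;0 -0.5 0 0.15 0;0 -0.5 0 0.15 0;0 -0.5 0 0.1 0"
}}

```text
t: 3.37
tcp_pos: [0.399, -0.3716, 0.1117]
tool_rot: [0.983, 0.182, -0.0, -0.0]
force: [-0.2, -0.4, -0.4]
finger_gap: 0.001
gripper_force: 0.0
```

Run:
```python
from h import *
s=snap('scene','s2.png');im=cv2.imread('pics/s2.png');cv2.imwrite('pics/s2c.png',cv2.resize(im[120:320,60:310],(750,600),interpolation=cv2.INTER_CUBIC))
```

```text
(no output)
```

View pics/s2c.png

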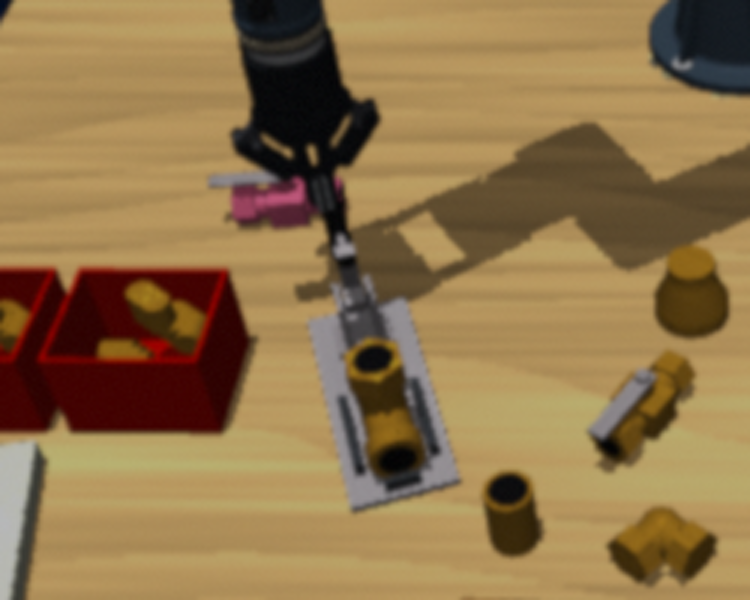

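Scene picture: the clamp arm stands upright behind the tee (crop (343,250)), the handle is down and the tee is still in its nest. Next I rise and hover over the tee.

Request:
{"fn": "send_rows", "kwargs": {
  "commands": "0 0 0 -0.9 0;0 0 0 -0.9 0;0 0 0 -0.9 0;0 0 0 -0.9 0;0 0 0 -0.9 0;0 0 0 -0.9 0;0 0 0 -0.9 0;85 0.86 0 0 0;85 0.86 0 0 0;85 0.86 0 0 0;85 0.86 0 0 0;85 0.86 0 0 0;85 0.86 0 0 0;85 0.86 0 0 0;85 0.86 0 0 0;85 0.86 0 0 0;85 0.86 0 0 0;85 0.86 0 0 0;85 0 -0.15 0 0;85 0 0 0 0"
}}

```text
t: 5.08
tcp_pos: [0.5756, -0.2999, 0.2377]
tool_rot: [0.983, 0.183, -0.001, -0.001]
force: [-1.3, 0.8, -0.8]
finger_gap: 0.998
gripper_force: 0.0
```

```bash
cat >> h.py <<'E'
def tool(w):
    "world xy error -> tool axis shares of 20 mm"
    st=readout.sense();R=Rot.from_quat(st['tool_rot']).as_matrix();d=np.array([*w,0])[:3]
    return R.T@d/0.02
E
python3 - <<'E'
from h import *
import pickle
s0=pickle.load(open('w1.pkl','rb'));print('w1 hole',plane(s0,283,113,.095))
s=snap('wrist','w2.png');st=readout.sense();print(st['tcp_pos'],st['force'])
im=cv2.imread('pics/w2.png');g=im.max(2)
p=proj(s,[.574,-.3,.095]);print('pred',p)
m=(g<60).astype(np.uint8)
n,l,stt,ce=cv2.connectedComponentsWithStats(m)
for i in range(1,n):
    if stt[i,4]>200:print(stt[i],ce[i],plane(s,*ce[i],.095))
E
```

```text
w1 hole [ 0.57682905 -0.30097102  0.095     ]
[ 0.57500128 -0.30035491  0.23779259] [ 0.43853591 -0.28909386 -0.38264943]
pred [282.98008061 198.00077746]
[ 179    0   38   42 1218] [197.5090312   19.97208539] [ 0.67584804 -0.19470616  0.095     ]
[511   0  49  14 437] [539.13501144   4.73226545] [ 0.77264166 -0.41858502  0.095     ]
[194  12  38  44 502] [218.60358566  41.68525896] [ 0.6677368  -0.21329314  0.095     ]
[ 77 117  34  31 257] [ 95.80933852 133.89883268] [ 0.56966949 -0.14339805  0.095     ]
[252 156   9  57 363] [254.8953168  183.75757576] [ 0.57700226 -0.27408218  0.095     ]
[ 266  177   38   37 1100] [284.43181818 195.26636364] [ 0.57663217 -0.30027677  0.095     ]
[    0   267   560   153 42782] [281.15183956 371.12580057] [ 0.40888598 -0.36179587  0.095     ]
[274 342  17  18 258] [282.03875969 350.41860465] [ 0.43192041 -0.35386088  0.095     ]
```

View pics/w2.png

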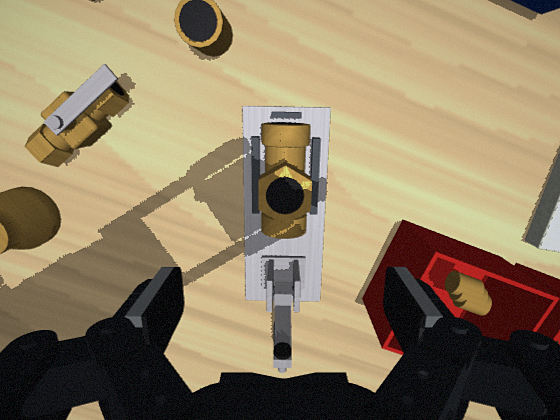

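Request:
{"fn": "send_rows", "kwargs": {
  "commands": "85 0.08 0 0.9 0;85 0 0 0.9 0;85 0 0 0.9 0;85 0 0 0.9 0;85 0 0 0.9 0;85 0 0 0.9 0;85 0 0 0.9 0;85 0 0 0.8 0;85 0 0 0.6 0;85 0 0 0.55 0;36 0 0 0 0;36 0 0 0 0;36 0 0 0 0;36 0 0 0 0;36 0 0 0 0;36 0 0 0 0;36 0 0 0 0;36 0 0 0 0",
  "grip_force": 60
}}

```text
t: 6.63
tcp_pos: [0.578, -0.3008, 0.0747]
tool_rot: [0.983, 0.182, 0.001, 0.001]
force: [-0.6, -0.1, 7.1]
finger_gap: 0.504
gripper_force: 63.4
```

Request:
{"fn": "send_rows", "kwargs": {
  "commands": "36 0 0 -0.2 0;36 0 0 -0.4 0;36 0 0 -0.8 0;36 0 0 -0.9 0;36 0 0 -0.9 0;36 0 0 -0.9 0;36 0 0 -0.9 0;36 0 0 -0.9 0;36 0 0 -0.9 0;36 0 0 -0.9 0;36 0 0 -0.9 0;36 0.1 -0.5 0 0;36 0.2 -0.9 0 0;36 0.22 -0.95 0 0;36 0.22 -0.95 0 0;36 0.22 -0.95 0 0;36 0.22 -0.95 0 0;36 0.22 -0.95 0 0;36 0.22 -0.95 0 0;36 0.22 -0.95 0 0"
}}

```text
t: 8.3
tcp_pos: [0.5524, -0.1344, 0.244]
tool_rot: [0.983, 0.182, -0.001, -0.001]
force: [0.3, -0.0, -6.7]
finger_gap: 0.505
gripper_force: 62.3
```

Request:
{"fn": "send_rows", "kwargs": {
  "commands": "36 0.22 -0.95 0 0;36 0.22 -0.95 0 0;36 0.22 -0.95 0 0;36 0.22 -0.95 0 0;36 0.22 -0.95 0 0;36 0.22 -0.95 0 0;36 0.22 -0.95 0 0;36 0.22 -0.95 0 0;36 0.22 -0.95 0 0;36 0.22 -0.95 0 0;36 0.22 -0.95 0 0;36 0.22 -0.95 0 0;36 0.22 -0.95 0 0;36 0.22 -0.95 0 0;36 0.22 -0.95 0 0;36 0.22 -0.95 0 0;36 0.22 -0.95 0 0;36 0.22 -0.95 0 0;36 0.2 -0.8 0 0;36 0.1 -0.5 0 0"
}}

```text
t: 9.97
tcp_pos: [0.4995, 0.2394, 0.2443]
tool_rot: [0.983, 0.183, -0.001, -0.0]
force: [0.4, 0.0, -6.8]
finger_gap: 0.506
gripper_force: 62.4
```

Request:
{"fn": "send_rows", "kwargs": {
  "commands": "36 0 0 0 -0.6;36 0 0 0 -0.9;36 0 0 0 -0.9;36 0 0 0 -0.9;36 0 0 0 -0.9;36 0 0 0 -0.9;36 0 0 0 -0.9;36 0 0 0 -0.9;36 0 0 0 -0.9;36 0 0 0 0;36 0 0 0 0;36 0 0 0 0"
}}

```text
t: 10.97
tcp_pos: [0.501, 0.2373, 0.245]
tool_rot: [0.898, 0.439, -0.0, -0.0]
force: [-0.8, 0.7, -6.4]
finger_gap: 0.508
gripper_force: 62.5
```

Run:
```python
from h import *
import pickle
st=readout.sense();print(st['tcp_pos'],st['force'],Rot.from_quat(st['tool_rot']).as_euler('xyz',True),tool(np.array([.497,.270])-st['tcp_pos'][:2]))
for n in('wrist','top'):
    s=snap(n,n+'3.png');pickle.dump(s,open(n+'3.pkl','wb'))
    for k,p in dict(teepl=[.497,.27,.035],valvepl=[.6393,.16,.035],disc=[.5682,.215,.035]).items():print(n,k,proj(s,p))
```

```text
[0.50095932 0.23725328 0.2449542 ] [-0.77616091  0.69727532 -6.44715933] [-1.79970732e+02  4.47128914e-02  5.21338604e+01] [ 1.17107428e+00 -1.16131151e+00 -3.20665887e-04]
wrist teepl [259.94148939 156.02352001]
wrist valvepl [440.27889523 155.57854134]
wrist disc [350.10429742 155.77039323]
top teepl [182.54121954 216.53944893]
top valvepl [218.33806482 170.20902077]
top disc [200.54976727 193.21574239]
```

View pics/wrist3.png

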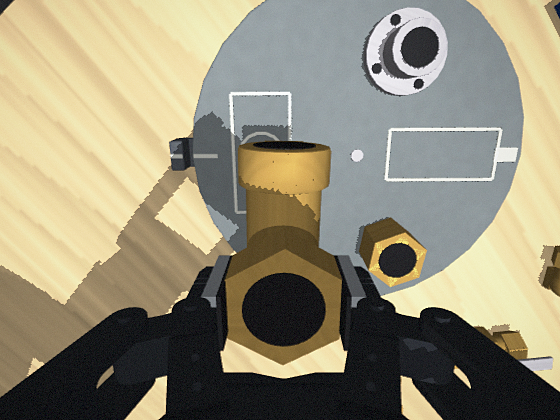

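Run:
```python
from h import *
import pickle
s=pickle.load(open('wrist3.pkl','rb'));im=cv2.imread('pics/wrist3.png')
m=(im.min(2)>190).astype(np.uint8);m[:, :225]=0;m[:85]=0;m[240:]=0
n,l,st,ce=cv2.connectedComponentsWithStats(m)
for i in range(1,n):
    if st[i,4]>40:
        c=[st[i,0]+(st[i,2]-1)/2,st[i,1]+(st[i,3]-1)/2];print(st[i],ce[i],plane(s,*ce[i],.035))
        if 3000>st[i,2]*st[i,3]>1:
            print(cv2.minAreaRect(np.argwhere(l==i)[:,::-1].astype(np.float32)))
o=plane(s,357,155,.035)[:2]
q=[plane(s,*p,.035)[:2] for p in((387,128.5),(501.5,128.5),(494.5,180.5),(386.5,179))]
v=np.mean([plane(s,*p,.035)[:2] for p in((388,128.5),(501,128.5),(494.5,180.5),(386.5,179))],0)
t=[plane(s,*p,.035)[:2] for p in((230.5,93),(291,93))];tm=np.mean(t,0)
print('dot',o,'valve',v,np.hypot(*(v-o)),'ang',np.degrees(np.arctan2(*(o-v)[::-1])))
d=(o-v)/np.hypot(*(o-v));print('tee from v',v+.18*d,'from o',o+.095*d,'tee end mid',tm, t, 'yaw end',np.degrees(np.arctan2(*(t[0]-t[1])[::-1])))
print([np.hypot(*(q[i]-q[i-1])) for i in range(4)])
# tee held: hex
print('tee hole', plane(s,284,310,.245-.0667+.087), 'far end collar', plane(s,284,147,.245-.0667+.048))
```

```text
[379  85  50  10 308] [401.44155844  88.76623377] [0.64244838 0.23739699 0.035     ]
((403.5, 89.5), (9.0, 49.0), 90.0)
[229  92  63  43 433] [258.35796767 103.41570439] [0.52744271 0.31001719 0.035     ]
((260.0, 113.0), (42.0, 62.0), 90.0)
[ 384  127  134   55 1221] [455.14414414 153.7027027 ] [0.65192974 0.15255117 0.035     ]
[351 150  12  12 110] [356.80909091 155.07272727] [0.57387358 0.21147255 0.035     ]
((356.7500305175781, 154.75), (10.60660171508789, 11.31370735168457), 45.0)
dot [0.57406475 0.21141577] valve [0.64147344 0.15944529] 0.08511675347174753 ang 142.36864315611004
tee from v [0.49892143 0.26934945] from o [0.49882897 0.26942074] tee end mid [0.53518719 0.31596726] [array([0.51255062, 0.33356313]), array([0.55782376, 0.29837138])] yaw end 142.14133316716232
[np.float64(0.050366933064077385), np.float64(0.1115593839264253), np.float64(0.05181009799470654), np.float64(0.11009615254037114)]
tee hole [0.50106175 0.23636637 0.2653    ] far end collar [0.53573491 0.28098286 0.2263    ]
```

Request:
{"fn": "send_rows", "kwargs": {
  "commands": "36 0.4 -0.35 0 0;36 0.43 -0.39 0 0;36 0.4 -0.35 0 0;36 0 0 0.3 0;36 0 0 0.6 0;36 0 0 0.8 0;36 0 0 0.8 0;36 0 0 0.8 0;36 0 0 0.8 0;36 0 0 0.8 0;36 0 0 0.7 0;36 0 0 0.4 0;36 0 0 0.25 0;36 0 0 0 0;36 0 0 0 0;36 0 0 0 0"
}}

```text
t: 12.4
tcp_pos: [0.5001, 0.2705, 0.1211]
tool_rot: [0.898, 0.44, 0.001, 0.0]
force: [-0.2, 0.3, -6.8]
finger_gap: 0.504
gripper_force: 62.4
```

Run:
```python
from h import *
st=readout.sense();print(st['tcp_pos'],st['force'],tool(np.array([.4989,.2698])-st['tcp_pos'][:2]))
```

```text
[0.50012402 0.27045432 0.12114235] [-0.16871539  0.3146053  -6.77678257] [-0.06335368 -0.02832269 -0.00013849]
```

Request:
{"fn": "send_rows", "kwargs": {
  "commands": "36 -0.05 0 0.25 0;36 0 0 0.2 0;36 0 0 0.15 0;36 0 0 0.1 0;36 0 0 0.05 0;36 0 0 0.04 0;36 0 0 0.04 0;36 0 0 0 0;36 0 0 0 0"
}}

```text
t: 13.15
tcp_pos: [0.4988, 0.2693, 0.1037]
tool_rot: [0.898, 0.44, 0.0, 0.0]
force: [0.2, -0.6, -6.4]
finger_gap: 0.505
gripper_force: 62.6
```

Request:
{"fn": "send_rows", "kwargs": {
  "commands": "36 0 0 0.03 0;36 0 0 0.03 0;36 0 0 0.03 0;36 0 0 0 0"
}}

```text
t: 13.48
tcp_pos: [0.4986, 0.2693, 0.1018]
tool_rot: [0.898, 0.44, -0.0, -0.0]
force: [-1.2, -0.4, -6.3]
finger_gap: 0.502
gripper_force: 62.6
```

Request:
{"fn": "send_rows", "kwargs": {
  "commands": "36 0 0 0.03 0;36 0 0 0.03 0;36 0 0 0 0"
}}

```text
t: 13.73
tcp_pos: [0.4989, 0.2695, 0.1017]
tool_rot: [0.898, 0.44, 0.0, -0.0]
force: [-2.7, -0.7, 3.2]
finger_gap: 0.503
gripper_force: 63.7
```

Request:
{"fn": "send_rows", "kwargs": {
  "commands": "43 0 0 -0.01 0;45 0 0 0 0;47 0 0 0 0;50 0 0 0 0;54 0 0 0 0;60 0 0 0 0;66 0 0 0 0;66 0 0 0 0;66 0 0 -0.2 0;66 0 0 -0.4 0;66 0 0 -0.8 0;66 0 0 -0.9 0;66 0 0 -0.9 0;66 0 0 -0.9 0;66 0 0 -0.9 0;66 0 0 -0.9 0;66 0 0 -0.9 0;66 0 0 0 0"
}}

```text
t: 15.23
tcp_pos: [0.501, 0.2701, 0.2415]
tool_rot: [0.898, 0.44, 0.004, 0.001]
force: [-0.2, -0.6, 0.1]
finger_gap: 0.775
gripper_force: 0.0
```

Run:
```python
from h import *
import pickle
st=readout.sense();print(st['tcp_pos'],st['force'])
s=snap('wrist','w4.png');pickle.dump(s,open('w4.pkl','wb'))
im=cv2.imread('pics/w4.png')
m=(im.min(2)>190).astype(np.uint8)
n,l,stt,ce=cv2.connectedComponentsWithStats(m)
for i in range(1,n):
    if 60<stt[i,4]<3000:print(stt[i],ce[i],plane(s,*ce[i],.035))
print('pred dot',proj(s,[.5740,.2114,.035]),'hole',proj(s,[.4989,.2694,.122]))
```

```text
[0.5010183  0.27010874 0.241497  ] [-0.18032385 -0.55756624  0.05139598]
[287  13  16  15  64] [295.421875  19.578125] [0.60038142 0.37874678 0.035     ]
[ 387   43   81   83 2863] [425.15962277  83.3747817 ] [0.66392605 0.26191022 0.035     ]
[250 121  61  50 410] [284.58292683 133.76585366] [0.53185726 0.30587731 0.035     ]
[ 402  157  131   51 1011] [472.05242334 180.41839763] [0.65338013 0.15307172 0.035     ]
[369 178  12  11 100] [374.67 183.26] [0.57387263 0.21109113 0.035     ]
pred dot [374.60660632 182.94858096] hole [280.60325921 207.66915191]
```

View pics/w4.png

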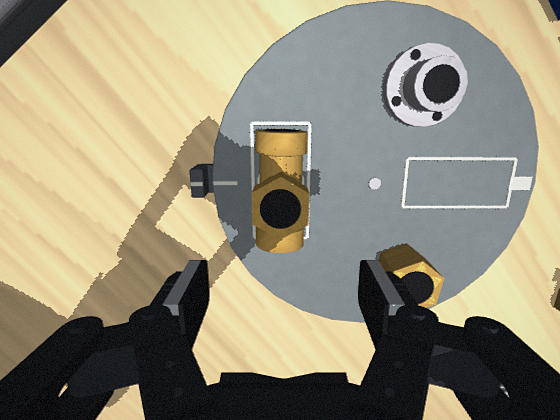

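Wrist picture: the tee is inside its outline (hexagon hole (280,208), rectangle 250–311). The disc dot is at (375,183) where predicted, so the disc has not turned. On to the valve.

Request:
{"fn": "send_rows", "kwargs": {
  "commands": "75 -0.5 0.52 0 0;75 -0.88 0.93 0 0;75 -0.88 0.93 0 0;75 -0.88 0.93 0 0;75 -0.88 0.93 0 0;75 -0.88 0.93 0 0;75 -0.88 0.93 0 0;75 -0.88 0.93 0 0;75 -0.88 0.93 0 0;75 -0.88 0.93 0 0;75 -0.88 0.93 0 0;75 -0.88 0.93 0 0;75 -0.88 0.93 0 0;75 -0.88 0.93 0 0;75 -0.5 0.52 0 0"
}}

```text
t: 16.53
tcp_pos: [0.5537, -0.0907, 0.236]
tool_rot: [0.898, 0.439, -0.001, -0.0]
force: [-0.7, 0.2, 0.5]
finger_gap: 0.88
gripper_force: 0.0
```

Request:
{"fn": "send_rows", "kwargs": {
  "commands": "75 0 0 0 1;75 0 0 0 1;75 0 0 0 1;75 0 0 0 1;75 0 0 0 1;75 0 0 0 1;75 0 0 0 1;75 0 0 0 1;75 0 0 0 1;75 0 0 0 1;75 0 0 0 1;75 0 0 0 1;75 0 0 0 1;75 0 0 0 1;75 0 0 0 1;75 0 0 0 1;75 0 0 0 1;75 0 0 0 1;75 0 0 0 1;75 0 0 0 1"
}}

```text
t: 18.2
tcp_pos: [0.5531, -0.0875, 0.2361]
tool_rot: [0.97, -0.242, -0.001, -0.0]
force: [-0.4, -0.1, 0.3]
finger_gap: 0.877
gripper_force: 0.0
```

Request:
{"fn": "send_rows", "kwargs": {
  "commands": "75 0 0 0 0.25;75 0 0 0 0;75 0 0 0 0"
}}

```text
t: 18.45
tcp_pos: [0.5535, -0.0879, 0.2365]
tool_rot: [0.969, -0.248, -0.0, -0.0]
force: [-1.5, 0.6, 0.2]
finger_gap: 0.878
gripper_force: 0.0
```

Run:
```python
from h import *
import pickle
st=readout.sense();print(st['tcp_pos'],st['q'],Rot.from_quat(st['tool_rot']).as_euler('xyz',True))
s=snap('wrist','w5.png');pickle.dump(s,open('w5.pkl','wb'))
print('pred centre',proj(s,[.5538,-.0876,.056]))
im=cv2.imread('pics/w5.png');hsv=cv2.cvtColor(im,cv2.COLOR_BGR2HSV)
m=((hsv[...,1]<50)&(hsv[...,2]>110)).astype(np.uint8)
n,l,stt,ce=cv2.connectedComponentsWithStats(m)
for i in range(1,n):
    if stt[i,4]>200:print(stt[i],ce[i],cv2.minAreaRect(np.argwhere(l==i)[:,::-1].astype(np.float32)))
```

```text
[ 0.55347704 -0.08787413  0.23654242] [-3.56903547e-01  4.44271240e-01  1.59906074e+00  1.33130971e-04
  1.09918554e+00  1.71476435e+00] [ 1.79999119e+02  5.34171772e-02 -2.87012959e+01]
pred centre [283.19823338 185.36705344]
[  382     0   178   187 13570] [479.77781872  75.92461312] ((489.8470458984375, 73.688232421875), (214.12966918945312, 105.19969940185547), 46.2188720703125)
[ 274  107   20   87 1323] [282.83522298 144.9425548 ] ((282.3783264160156, 149.67630004882812), (17.8906192779541, 86.13833618164062), 2.6025619506835938)
[    0   144   178   192 16977] [ 73.34711669 226.8445544 ] ((88.5, 239.5), (191.0, 177.0), 90.0)
```

View pics/w5.png

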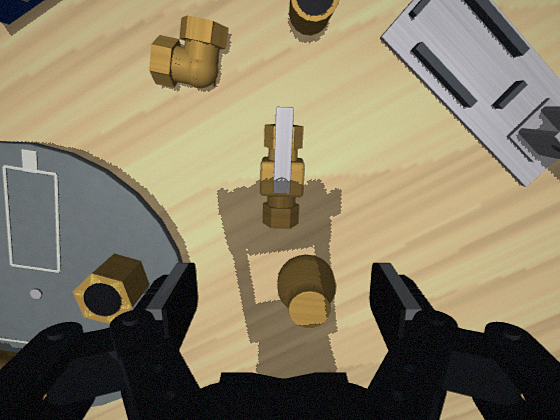

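Run:
```python
from h import *
import pickle
s=pickle.load(open('w5.pkl','rb'))
a=plane(s,285.3,107,.051);b=plane(s,282.3,192,.051);v=a-b
u=v[:2]/np.hypot(*v[:2])
print('lever len',np.hypot(*v[:2]),'yaw',np.degrees(np.arctan2(v[1],v[0])),'centre from tip',a[:2]-.07*u,'from heel',b[:2]+.01*u)
e=plane(s,281,214,.034)
p=[plane(s,*q,.034) for q in((262,160),(302,160),(261,194),(302,194))];print('block',np.mean(p,0),[np.hypot(*(p[i]-p[j])[:2]) for i,j in((0,1),(0,2))])
f=plane(s,285,124,.0365)
st=readout.sense();print('reducer tool',tool(plane(s,309,310,.064)[:2]-st['tcp_pos'][:2])*20,'red',plane(s,309,310,.064))
c=(a[:2]-.07*u+b[:2]+.01*u)/2
print('c',c,'shift',tool(c-st['tcp_pos'][:2]))
```

```text
lever len 0.07811041448352567 yaw -30.70001863944817 centre from tip [ 0.55444136 -0.08729773] from heel [ 0.55606613 -0.08826244]
block [ 0.55718802 -0.08782188  0.034     ] [np.float64(0.03920003700072771), np.float64(0.03446420453116464)]
reducer tool [-1.28812987e+02  2.60013476e+01  9.14834871e-02] red [ 0.42809598 -0.04887484  0.064     ]
c [ 0.55525374 -0.08778008] shift [ 6.98792955e-02 -4.89265271e-02 -5.04314188e-05]
```

Wrist picture: valve between the fingers, stem at (281,183), lever tip (285,107); it measures 78 mm against 80 mm, and the pink look-alike is elsewhere. The valve yaw is −30.7°, a 2° turn from the tool.

Request:
{"fn": "send_rows", "kwargs": {
  "commands": "70 0.07 -0.05 0.5 0.5;70 0 0 0.9 0;70 0 0 0.9 0;70 0 0 0.9 0;70 0 0 0.9 0;70 0 0 0.9 0;70 0 0 0.9 0;70 0 0 0.9 0;70 0 0 0.9 0;70 0 0 0.9 0;70 0 0 0.9 0;70 0 0 0.9 0;70 0 0 0.9 0;70 0 0 -0.25 0;70 0 0 0 0;70 0 0 0 0"
}}

```text
t: 19.83
tcp_pos: [0.5563, -0.0883, 0.0169]
tool_rot: [0.964, -0.265, 0.001, 0.0]
force: [0.0, 0.2, 0.8]
finger_gap: 0.822
gripper_force: 0.0
```

Request:
{"fn": "send_rows", "kwargs": {
  "commands": "36 0 0 0 0;36 0 0 0 0;36 0 0 0 0;36 0 0 0 0;36 0 0 0 0;36 0 0 0 0;36 0 0 0 0;36 0 0 0 0"
}}

```text
t: 20.5
tcp_pos: [0.5564, -0.0881, 0.0175]
tool_rot: [0.964, -0.266, 0.001, -0.0]
force: [-0.3, 1.1, 6.3]
finger_gap: 0.501
gripper_force: 63.6
```

Request:
{"fn": "send_rows", "kwargs": {
  "commands": "36 0 0 -0.2 0;36 0 0 -0.4 0;36 0 0 -0.8 0;36 0 0 -0.9 0;36 0 0 -0.9 0;36 0 0 -0.9 0;36 0 0 -0.9 0;36 0 0 -0.9 0;36 0 0 -0.9 0;36 0 0 -0.9 0;36 0 0 0 0"
}}

```text
t: 21.42
tcp_pos: [0.557, -0.0885, 0.1732]
tool_rot: [0.964, -0.265, 0.003, 0.0]
force: [1.0, 0.0, -4.1]
finger_gap: 0.506
gripper_force: 62.5
```

Run:
```python
from h import *
import pickle
st=readout.sense();print(st['tcp_pos'],Rot.from_quat(st['tool_rot']).as_euler('xyz',True),tool(np.array([.6415,.1594])-st['tcp_pos'][:2]))
s=snap('wrist','w6.png');pickle.dump(s,open('w6.pkl','wb'))
im=cv2.imread('pics/w6.png');hsv=cv2.cvtColor(im,cv2.COLOR_BGR2HSV)
m=((hsv[...,1]<50)&(hsv[...,2]>110)).astype(np.uint8)
n,l,stt,ce=cv2.connectedComponentsWithStats(m)
for i in range(1,n):
    if stt[i,4]>300:print(stt[i],ce[i],cv2.minAreaRect(np.argwhere(l==i)[:,::-1].astype(np.float32)))
z=st['tcp_pos'][2]-.0165+.051
for k in(-.01,.07):
    R=Rot.from_quat(st['tool_rot']).as_matrix();print('lever pred',proj(s,[*(st['tcp_pos'][:2]+R[:2,0]*k),z]))
```

```text
[ 0.55698405 -0.08854546  0.17321325] [-179.94017168   -0.34998607  -30.7822817 ] [-2.71413194e+00 -1.28134001e+01 -3.19947104e-03]
[  399     0   161   182 13010] [499.91837048  62.94373559] ((513.4387817382812, 64.57199096679688), (228.1224822998047, 102.74803924560547), 44.454345703125)
[ 256  123   56  214 8637] [283.09968739 208.86326271] ((280.98516845703125, 229.3514862060547), (55.00792694091797, 212.19459533691406), 1.4144232273101807)
[    0   176   168   196 15759] [ 61.52370074 261.52522368] ((55.581241607666016, 256.584228515625), (192.0641632080078, 162.72445678710938), 66.59530639648438)
[126 376  41  44 708] [151.37853107 400.63983051] ((152.61312866210938, 402.6832580566406), (22.314098358154297, 58.51866912841797), 38.088775634765625)
lever pred [284.59120274 355.96222641]
lever pred [284.95302245 118.00649885]
```

Request:
{"fn": "send_rows", "kwargs": {
  "commands": "36 -0.1 -0.5 0 0;36 -0.2 -0.95 0 0;36 -0.2 -0.95 0 0;36 -0.2 -0.95 0 0;36 -0.2 -0.95 0 0;36 -0.2 -0.95 0 0;36 -0.2 -0.95 0 0;36 -0.2 -0.95 0 0;36 -0.2 -0.95 0 0;36 -0.2 -0.95 0 0;36 -0.2 -0.95 0 0;36 -0.2 -0.95 0 0;36 -0.2 -0.95 0 0;36 -0.13 -0.91 0 0;36 0 0 0 0.87;36 0 0 0 0.86;36 0 0 0 0;36 0 0 0 0"
}}

```text
t: 22.97
tcp_pos: [0.6399, 0.1596, 0.1677]
tool_rot: [0.947, -0.322, -0.002, 0.001]
force: [0.3, -0.9, -5.1]
finger_gap: 0.503
gripper_force: 62.5
```

Run:
```python
from h import *
import pickle
st=readout.sense();print(st['tcp_pos'],st['force'],Rot.from_quat(st['tool_rot']).as_euler('xyz',True),tool(np.array([.6427,.1585])-st['tcp_pos'][:2]))
s=snap('wrist','w7.png');pickle.dump(s,open('w7.pkl','wb'))
im=cv2.imread('pics/w7.png');m=(im.min(2)>190).astype(np.uint8)
n,l,stt,ce=cv2.connectedComponentsWithStats(m)
for i in range(1,n):
    if 60<stt[i,4]<6000:print(stt[i],ce[i],plane(s,*ce[i],.035))
d=np.array([-.7912,.6115]);o=np.array([.574,.2113])
print('bar pred', [proj(s,[*(o-d*k),.035]) for k in(.139,.15)],'rim corners',[proj(s,[*(o-d*.139+k*np.array([d[1],-d[0]])),.035]) for k in(-.025,.025)])
```

```text
[0.63994874 0.15962456 0.16765744] [ 0.28521269 -0.9172803  -5.06033333] [179.84314662   0.19253715 -37.59877204] [ 0.14329702 -0.03937972 -0.00058935]
[ 376   80   90   79 1806] [418.03765227 120.02879291] [0.6268446  0.04193273 0.035     ]
[274 102  19  21 399] [283. 112.] [0.69336978 0.11879429 0.035     ]
[248 127   9  35 159] [250.77987421 142.53459119] [0.69056627 0.1520464  0.035     ]
[312 128   7  34 151] [315.39735099 143.76821192] [0.65964866 0.11344864 0.035     ]
[452 166  52  42 612] [473.65522876 186.14052288] [0.5557756 0.0333136 0.035    ]
[ 124  219   86   86 2753] [160.63930258 255.88993825] [0.66359257 0.27215563 0.035     ]
[ 98 366  16  20  72] [106.22222222 374.69444444] [0.60530025 0.39835496 0.035     ]
bar pred [array([282.71388002, 128.49751389]), array([282.73524146, 113.42120576])] rim corners [array([315.77609909, 128.55336493]), array([249.62688054, 128.441621  ])]
```

Request:
{"fn": "send_rows", "kwargs": {
  "commands": "36 0.14 -0.04 0.3 0;36 0 0 0.6 0;36 0 0 0.8 0;36 0 0 0.8 0;36 0 0 0.8 0;36 0 0 0.8 0;36 0 0 0.5 0;36 0 0 0.3 0;36 0 0 0.2 0;36 0 0 0.1 0;36 0 0 0.05 0;36 0 0 0.04 0;36 0 0 0 0;36 0 0 0 0"
}}

```text
t: 24.18
tcp_pos: [0.6446, 0.158, 0.0649]
tool_rot: [0.946, -0.323, 0.001, -0.0]
force: [0.3, 0.8, -6.1]
finger_gap: 0.5
gripper_force: 62.5
```

Request:
{"fn": "send_rows", "kwargs": {
  "commands": "36 0 0 0.2 0;36 0 0 0.15 0;36 0 0 0.1 0;36 0 0 0.05 0;36 0 0 0.04 0;36 0 0 0 0;36 0 0 0 0"
}}

```text
t: 24.77
tcp_pos: [0.6442, 0.1579, 0.0532]
tool_rot: [0.946, -0.323, -0.0, 0.0]
force: [0.3, 0.2, -4.5]
finger_gap: 0.502
gripper_force: 62.5
```

Request:
{"fn": "send_rows", "kwargs": {
  "commands": "36 -0.05 0 0.03 0;36 0 0 0.03 0;36 0 0 0 0"
}}

```text
t: 25.02
tcp_pos: [0.6435, 0.1587, 0.0526]
tool_rot: [0.946, -0.323, 0.0, -0.0]
force: [0.4, -0.3, -2.7]
finger_gap: 0.5
gripper_force: 62.9
```

Request:
{"fn": "send_rows", "kwargs": {
  "commands": "36 0 0 0.03 0;36 0 0 0.02 0;36 0 0 0 0"
}}

```text
t: 25.27
tcp_pos: [0.6436, 0.1588, 0.0525]
tool_rot: [0.946, -0.323, 0.0, -0.0]
force: [-2.0, -0.3, 5.5]
finger_gap: 0.506
gripper_force: 63.8
```

Request:
{"fn": "send_rows", "kwargs": {
  "commands": "43 0 0 -0.01 0;44 0 0 0 0;45 0 0 0 0;46 0 0 0 0;48 0 0 0 0;51 0 0 0 0;55 0 0 0 0;58 0 0 0 0;58 0 0 0 0;58 0 0 -0.1 0;58 0 0 -0.3 0;58 0 0 -0.6 0;58 0 0 -0.9 0;58 0 0 -0.9 0;58 0 0 -0.9 0;58 0 0 -0.9 0;58 0 0 -0.9 0;58 0 0 -0.9 0;58 0 0 -0.9 0;58 0 0 0 0"
}}

```text
t: 26.93
tcp_pos: [0.6462, 0.1589, 0.203]
tool_rot: [0.946, -0.323, 0.005, -0.002]
force: [0.9, -1.6, -0.1]
finger_gap: 0.678
gripper_force: 0.0
```

Request:
{"fn": "send_rows", "kwargs": {
  "commands": "58 0 0 -0.9 0;58 0 0 -0.9 0;58 -0.5 0 0 0;58 -0.5 0 0 0;58 -0.5 0 0 0;58 0 0 0 0;58 0 0 0 0"
}}

```text
t: 27.52
tcp_pos: [0.618, 0.1776, 0.232]
tool_rot: [0.947, -0.322, -0.001, 0.001]
force: [0.1, 0.5, -0.1]
finger_gap: 0.677
gripper_force: 0.0
```

Run:
```python
from h import *
import pickle
st=readout.sense();print(st['tcp_pos'],st['force'])
s=snap('wrist','w8.png');pickle.dump(s,open('w8.pkl','wb'));a=snap('top','top8.png')
im=cv2.imread('pics/w8.png');t=cv2.imread('pics/top8.png')
canvas=np.zeros((420,800,3),np.uint8);canvas[:,:480]=im[:,:480]
c=cv2.resize(t[130:250,140:260],(320,320),interpolation=cv2.INTER_CUBIC);canvas[:320,480:]=c;canvas[320:,480:]=cv2.resize(t[150:245,330:425],(320,320))[:100]
cv2.imwrite('pics/fin.png',canvas)
d=np.array([-.7912,.6115]);o=np.array([.574,.2113]);e=np.array([-d[1],d[0]])
print('dot pred',proj(s,[*o,.035]),'bar',proj(s,[*(o-d*.15),.035]),'lever tip ideal',proj(s,[*(o-d*.155),.086]),'heel',proj(s,[*(o-d*.075),.086]))
for k,(lo,hi) in dict(white=(190,256)).items():
    n,l,stt,ce=cv2.connectedComponentsWithStats((im.min(2)>lo).astype(np.uint8))
    for i in range(1,n):
        if 60<stt[i,4]<6000:print(stt[i],ce[i],plane(s,*ce[i],.035))
```

```text
[0.61798908 0.17763943 0.23198987] [ 0.08160326  0.51237066 -0.14487754]
dot pred [283.373433   234.05131681] bar [283.62771887  78.68105618] lever tip ideal [283.90100978  67.26186508] heel [283.70903615 171.72577521]
[365  57  71  63 711] [396.47257384  92.04219409] [0.62083097 0.04504023 0.035     ]
[388  67  20  14  63] [398.61904762  74.80952381] [0.63215991 0.03565678 0.035     ]
[ 255   68   37  103 2160] [279.51435185 118.02037037] [0.66779885 0.14356639 0.035     ]
[293  91  20  80 315] [308.90793651 124.52063492] [0.6463533 0.1253964 0.035    ]
[429 126  45  39 540] [448.07407407 144.86666667] [0.55017801 0.03156406 0.035     ]
[ 151  168   72   71 2138] [183.8152479  200.27502339] [0.66326141 0.26785    0.035     ]
[  98  279   56   44 1028] [130.62548638 303.02529183] [0.61218864 0.39319954 0.035     ]
[228 292  43  25 143] [240.82517483 297.16083916] [0.54395746 0.29303758 0.035     ]
[298 292  41  14 110] [323.21818182 294.41818182] [0.49170974 0.21993363 0.035     ]
```

View pics/fin.png

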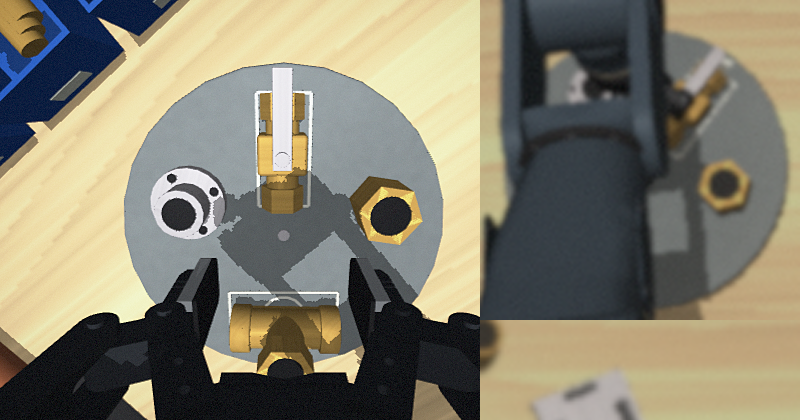

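Final wrist picture: the valve is inside its outline, lever tip at (283,68) against an ideal (284,67), pointing to the rim. The dot is at (283,236), the tee is in its outline and the gripper is clear.

```bash
python3 -c "
from h import *
print(sign_off())"
```

```text
the job is handed in; nothing more can be done
None
```

I swung the clamp back with the tee still in its nest, then set the tee and the valve on their outlines. In the last wrist picture both sat inside them, lever to the rim and disc unturned; I handed the job in at about 28 s, but the sign-off returned no verdict.

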